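Stir the drying joint balls and put the stirrer away

ROBOT

A 6-joint arm with a two-finger parallel gripper is mounted at the origin on the work surface. World frame = base frame: x ahead of the robot, y to its left, z up, the work surface at z = 0. Lengths are in m, angles in degrees, forces in N, time in s.
With the tool pointing down it reaches from about 0.3 to 0.75 m from the base axis. Payload 8.5 kg.
Tool frame: the origin (TCP) lies at the very end of the fingers, on their centre line; the grasp point (between the pads) lies 19 mm behind it; x points along the fingers, y is the direction in which the jaws open and shut, and the axes are right-handed (so a half turn about x gives the same grasp; the last joint's range is limited). The gripper opens to 85 mm and grips with 20 to 120 N. Pads are 22 mm wide; open, the fingers measure 114 mm over their backs; the gripper's body (76 mm by 85 mm) begins 54 mm behind the grasp point. The pads swing forward as they close: fully open they stand 13 mm farther back than shut.
Start: joints at [61.69, 21.807, 74.336, -0, 83.858, -12.336], TCP at [0.151, 0.529, 0.231] pointing down, gripper open.
Joint ranges: [-178.18, 178.18], [-50.72, 133.34], [12.68, 142.11], [-81.47, 261.47], [9.98, 163.14], [-165.26, 165.26]. Speed limits (degrees/s): [136.94, 136.94, 180, 180, 180, 180].

INTERFACE

Orientations are given as a 3x3 rotation matrix whose columns are the frame's x, y, z axes.
In Python, from rig import sensors, cams, env gives the robot as it stands.
- The arm moves only by the shell command python3 -m crank 'ROWS' [FORCE]. ROWS is a JSON object of lists of equal length, an entry for each row: "hand": the closure in counts, from 0 (fully open) to 255 (shut); "translation": the shift along the tool's x, y, z in m, a list of three; "dr": the turn, a rotation vector about the tool's x, y, z in rad, a list of three. A call has 1 to 5 rows; each row is the pose to reach, as a shift and turn from the pose commanded when the call began, along the tool's axes at that moment; what a row does not reach only later rows make up. A row lasts 1/10 s, in which the tool goes at most 50 mm and 8.59 degrees, less where a joint would pass 70% of its speed; a pose out of reach is approached as far as the arm can. A call with a gripper value outside its range is refused whole. The fingers move at their own pace and stop on an object; FORCE is the grip in N (left out, the last holds). Time passes only in rows, so rows that repeat a pose let the fingers close. It gives the time, the measured TCP pose, the force and the opening at its end, in the units of the state.
- sensors.observe(): the state, without advancing time (a new reading comes with each control period).
- cams.get_image(name): name is "side" or "top"; returns (picture, depth): 400x640x3 uint8, blue, green, red; 400x640 float32, m along the optical axis (not along the pixel's ray), 0 where there is no reading.
- cams.calibration(name): a dict with "vertical_fov" (degrees; the focal length in pixels is half the picture's height over the tangent of half this angle, whatever the lens; pixels are square), "cx", "cy" (the principal point, pixels), "extrinsics" (4x4, takes a point from camera to world coordinates). Camera axes: x right, y down, z forward; pixel columns grow to the right and rows downward; lengths in m; the calibration is good to about 2 mm. A picture is of the moment at which its call begins. calibration takes no time and is no camera call.
- env.close_job(): hands the job in, once; it reports no verdict.
The state is a dict: "time_s": time; "q": joint angles; "qvel": joint speeds; "joint_efforts": joint torques, N m; "position": TCP position; "tool_rot": TCP orientation; "ft_force": force on the tool from outside, world axes, zero at the start; "wrist_torque": the same for the moment, N m; "grip_width": finger opening in m.
Only numpy, scipy, OpenCV 4.12 (cv2) and the standard library are available. Lean on these libraries where they do the work, as an engineer would, in place of code of your own. Each camera call takes 0.05 s, during which the arm holds its last target. There are 200 camera calls.

TASK

The six washed joint balls are drying in the pan: take the white stirrer by its handle, lower its knob to the bottom of the pan and, starting at the side nearest the robot, stir the balls round two full turns, clockwise seen from above. Then lay the stirrer in its shaped recess in the tool tray, the right way round and fully down, and let go. Keep every ball in the pan and leave the other things on the bench where they are.

Things in the scene. Friction and masses are not known exactly. Their poses are not given: they have to be found in the camera images.
- stirrer_handle (a point): Centre (half-way up) of the handle of the white plastic stirrer. The handle is a straight bar 90 mm long, 20 mm wide and 30 mm high, lying flat on the bench at the start; x runs along the stirrer towards its knob, z up.
- stirrer_knob (a point): Centre of the stirrer's round knob, 28 mm in diameter, 130 mm from the handle's centre along its x, on the same straight axis; same axes as the handle's point. A straight shaft 7 mm thick joins handle and knob. The whole stirrer is 189 mm long, about 0.1 kg, and balances about 20 mm from the handle's centre towards the knob.
- pan_in (a point): Centre of the inner floor of the dished round steel pan (fixed), 38 mm above the bench. The floor is flat to 22 mm from the centre, then rises evenly, to 10 mm higher at 67 mm from the centre; upright rim there, its top 26 mm above the flat floor. Wall 4 mm. The pan sits on a grey base 150 x 150 x 30 mm. x points away from the robot, y to its left, z up. Nothing stands over it.
- tray: Black tool tray with grey bottom (fixed), 250 x 150 mm, 18 mm high, origin under its centre. The stirrer's recess, 12 mm deep, its floor 6 mm above the bench: a pocket 98 x 26 mm for the handle, a groove 16 mm wide for the shaft, a pocket 36 x 36 mm for the knob. A second, straight slot holds a spanner.
- recess_handle (a point): Where the centre of the stirrer's handle lies when seated in the tray, 21 mm above the bench; x runs along the recess from handle to knob, as the stirrer's own x when seated, z up. Finger scoops as deep as the recess, 44 mm long, reach 49 mm out from the centre line on both sides of this point. The seated handle stands 18 mm proud.
- recess_knob (a point): Where the centre of the stirrer's knob lies when seated in the tray, 130 mm along x from the handle's place; same axes.
- ball0_center (a point): Centre of one of the six alike steel balls (19 mm in diameter, 28 g, smooth) lying free in the pan; they gather in its middle.
- ball0: The same ball's body (its frame turns as it rolls).
- ball1_center (a point): Centre of one of the six alike steel balls (19 mm in diameter, 28 g, smooth) lying free in the pan; they gather in its middle.
- ball1: The same ball's body (its frame turns as it rolls).
- ball2_center (a point): Centre of one of the six alike steel balls (19 mm in diameter, 28 g, smooth) lying free in the pan; they gather in its middle.
- ball2: The same ball's body (its frame turns as it rolls).
- ball3_center (a point): Centre of one of the six alike steel balls (19 mm in diameter, 28 g, smooth) lying free in the pan; they gather in its middle.
- ball3: The same ball's body (its frame turns as it rolls).
- ball4_center (a point): Centre of one of the six alike steel balls (19 mm in diameter, 28 g, smooth) lying free in the pan; they gather in its middle.
- ball4: The same ball's body (its frame turns as it rolls).
- ball5_center (a point): Centre of one of the six alike steel balls (19 mm in diameter, 28 g, smooth) lying free in the pan; they gather in its middle.
- ball5: The same ball's body (its frame turns as it rolls).
- wrench: Bystander, not to be disturbed: steel spanner, 150 mm long, lying in the tray's other slot. Origin at the centre of its underside.
- joint_cup: Bystander, not to be disturbed: dark steel joint housing, an open cup 84 mm across, 65 mm high, on the bench. Origin at the centre of its underside.
- clamp_ring: Bystander, not to be disturbed: flat metal clamp ring, 68 mm across, 12 mm high, on the bench. Origin at the centre of its underside.
- jar: Bystander, not to be disturbed: closed jar, 60 mm across, 85 mm high, on the bench. Origin at the centre of its underside.
- boot: Bystander, not to be disturbed: ribbed rubber boot, 72 mm across, 72 mm high, on the bench. Origin at the centre of its underside.
- brush: Bystander, not to be disturbed: wooden brush lying on the bench. Origin at the centre of its underside.
Not all that is in view belongs to the job. What is shaped like the part that bears pan_in but green or turquoise is not meant. What is shaped like the part that bears stirrer_handle but purple is not meant.

How it is judged:
By the outcome, as a careful person would: the job done as asked, in the order asked, and still so for the second after the job is handed in, with the robot touching nothing.
It also fails if it takes over 67 s, if anything falls off the work surface, if the arm or the gripper's body presses on something with over 40 N, if the wrist force passes 120 N, or if a joint passes its speed limit or range.

## Working session

There is one attempt and no reset: what is moved stays moved. The work goes in short steps, Python scripts to look and compute and a shell command to move; the robot and the scene stay as the last step left them, time stands still between calls to the robot, and variables do not carry over. Pictures are saved under pics/ and viewed, about 8 in all and at most 12, crops included, and the job is handed in when it is done.

```bash
ls; mkdir -p pics; python3 - <<'E'
from rig import sensors,cams
import cv2,numpy as np
for n in("top","side"):
    im,d=cams.get_image(n); cv2.imwrite(f"pics/{n}0.png",im); np.save(f"{n}0.npy",d); c=cams.calibration(n); print(n,c)
s=sensors.observe(); print(s)
E
```

```text
pics
top {'vertical_fov': 56.03315016190275, 'cx': 322.6381862652492, 'cy': 205.64345258490988, 'extrinsics': array([[ 0.01636167, -0.99285648,  0.11818761,  0.35871352],
       [-0.99973109, -0.01430211,  0.01825343, -0.01163498],
       [-0.01643271, -0.11845448, -0.9928235 ,  1.17283505],
       [ 0.        ,  0.        ,  0.        ,  1.        ]])}
side {'vertical_fov': 48.10502598426282, 'cx': 314.1039068807469, 'cy': 198.1772368528596, 'extrinsics': array([[ 0.89980902, -0.30710366,  0.30988881,  0.1161571 ],
       [-0.43627513, -0.63789974,  0.63462425, -0.79409261],
       [ 0.00278255, -0.7062374 , -0.70796963,  0.94152724],
       [ 0.        ,  0.        ,  0.        ,  1.        ]])}
{'time_s': 0.1, 'q': array([ 6.16896078e+01,  2.18366506e+01,  7.43777709e+01, -5.83593963e-04,
        8.38609332e+01, -1.23350048e+01]), 'qvel': array([ 0.03154381, -0.07740916, -0.204283  ,  0.03661678, -0.01668829,
        0.03672622]), 'joint_efforts': array([ 3.20028943e-03, -4.49222803e+01, -2.31654239e+01, -1.65492656e-04,
        3.69880072e-03,  2.60371650e-06]), 'position': array([0.15124207, 0.52852022, 0.23079357]), 'tool_rot': array([[-6.14809084e-04,  2.75222951e-01,  9.61380231e-01],
       [-1.16268269e-03,  9.61379566e-01, -2.75223505e-01],
       [-9.99999135e-01, -1.28699006e-03, -2.71067930e-04]]), 'ft_force': array([-0.12900532, -0.27964216,  0.24023567]), 'wrist_torque': array([0.03312194, 0.00670741, 0.02301847]), 'grip_width': 0.08505244989082407}
```

View pics/top0.png

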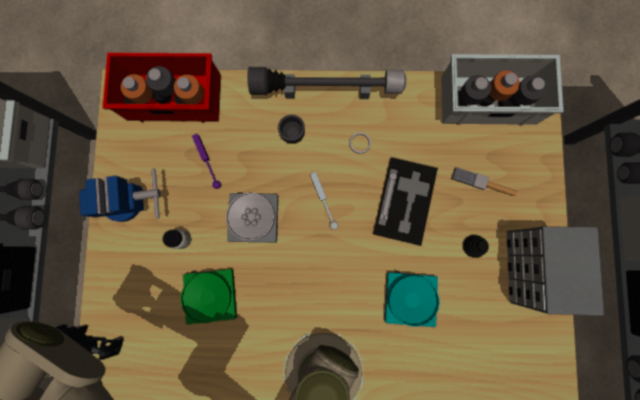

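View pics/side0.png

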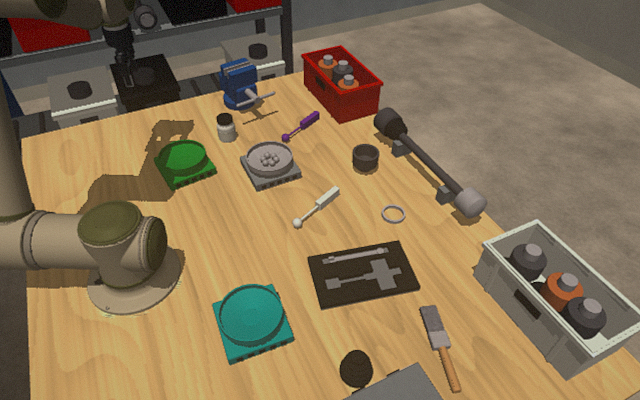

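Top view: the pan is at about (251,217). The white stirrer's handle is at (318,187) and its knob at (334,226). The tray recess has its handle place at (413,185) and its knob pocket at (405,228). Stirrer and recess both have the knob towards the robot.

```bash
cat > h.py <<'E'
import cv2,numpy as np
from rig import sensors,cams
class C:
    def __init__(s,n):
        c=cams.calibration(n); s.f=200/np.tan(np.radians(c['vertical_fov']/2)); s.cx,s.cy,s.T=c['cx'],c['cy'],c['extrinsics']
    def plane(s,uv,z):
        uv=np.atleast_2d(np.asarray(uv,float)); d=np.c_[(uv[:,0]-s.cx)/s.f,(uv[:,1]-s.cy)/s.f,np.ones(len(uv))]@s.T[:3,:3].T
        o=s.T[:3,3]; return o+d*((z-o[2])/d[:,2])[:,None]
    def cloud(s,d):
        v,u=np.indices(d.shape); P=np.stack([(u-s.cx)/s.f*d,(v-s.cy)/s.f*d,d],-1); return P@s.T[:3,:3].T+s.T[:3,3]
    def proj(s,p):
        q=(np.atleast_2d(p)-s.T[:3,3])@s.T[:3,:3]; return np.c_[q[:,0]/q[:,2]*s.f+s.cx,q[:,1]/q[:,2]*s.f+s.cy]
E
python3 - <<'E'
from h import *
for n,roi in(("top",(295,165,350,240)),("side",(285,175,350,235))):
    c=C(n); im=cv2.imread(f"pics/{n}0.png"); d=np.load(f"{n}0.npy"); P=c.cloud(d)
    x0,y0,x1,y1=roi; hsv=cv2.cvtColor(im,cv2.COLOR_BGR2HSV)
    m=np.zeros(d.shape,np.uint8); m[y0:y1,x0:x1]=((hsv[...,1]<70)&(hsv[...,2]>120))[y0:y1,x0:x1]
    ys,xs=np.nonzero(m); W=c.plane(np.c_[xs,ys],.02); 
    mu=W[:,:2].mean(0); a=np.linalg.svd(W[:,:2]-mu)[2][0]; a*=-np.sign(a[0]); t=(W[:,:2]-mu)@a; w=(W[:,:2]-mu)@[-a[1],a[0]]
    print(n,"stirrer px",len(t),"axis",a,"ends",mu+a*t.min(),mu+a*t.max(),"len",np.ptp(t))
    for lo in np.arange(t.min(),t.max(),.02):
        k=(t>=lo)&(t<lo+.02); print("  %.3f w[%.3f %.3f] zmed %.3f zmax %.3f"%(lo-t.min(),w[k].min(),w[k].max(),np.median(P[ys[k],xs[k],2]),P[ys[k],xs[k],2].max()))
    if n=="side":print("bench z",np.median(P[230:245,250:280,2]))
    else:print("bench z",np.median(P[300:330,290:340,2]))
ct,cs=C("top"),C("side")
print("pan guess",ct.plane([251,217],.04),"recess",ct.plane([[413,185],[404.5,228]],.006))
a=cv2.imread("pics/top0.png"); b=cv2.imread("pics/side0.png")
A=cv2.resize(a[150:255,220:445],None,fx=3.5,fy=3.5,interpolation=cv2.INTER_CUBIC)
cv2.imwrite("pics/zoomtop.png",A)
E
```

```text
top stirrer px 310 axis [-0.92264705 -0.38564545] ends [0.60042788 0.04359381] [ 0.42563074 -0.02946741] len 0.1894517975280523
  0.000 w[-0.010 0.010] zmed 0.029 zmax 0.035
  0.020 w[-0.010 0.010] zmed 0.030 zmax 1.173
  0.040 w[-0.010 0.010] zmed 0.029 zmax 0.033
  0.060 w[-0.010 0.010] zmed 0.029 zmax 0.033
  0.080 w[-0.011 0.010] zmed 0.027 zmax 0.031
  0.100 w[-0.004 0.004] zmed 0.018 zmax 0.021
  0.120 w[-0.004 0.004] zmed 0.018 zmax 0.022
  0.140 w[-0.004 0.003] zmed 0.017 zmax 0.021
  0.160 w[-0.012 0.012] zmed 0.027 zmax 0.032
  0.180 w[-0.011 0.010] zmed 0.024 zmax 1.173
bench z 0.00032489945052116553
side stirrer px 288 axis [-0.89788045 -0.44023936] ends [0.60123488 0.04903471] [ 0.42358566 -0.03806839] len 0.19785397634377921
  0.000 w[-0.008 0.012] zmed 0.028 zmax 0.030
  0.020 w[-0.009 0.024] zmed 0.029 zmax 0.033
  0.040 w[-0.152 0.010] zmed 0.029 zmax 0.033
  0.060 w[-0.010 0.009] zmed 0.028 zmax 0.034
  0.080 w[-0.012 0.014] zmed 0.026 zmax 0.942
  0.100 w[0.001 0.019] zmed 0.014 zmax 0.020
  0.120 w[-0.001 0.006] zmed 0.016 zmax 0.019
  0.140 w[-0.002 0.005] zmed 0.017 zmax 0.020
  0.160 w[-0.014 0.010] zmed 0.024 zmax 0.942
  0.180 w[-0.014 0.011] zmed 0.021 zmax 0.027
bench z -0.001049957333880025
pan guess [[0.45573914 0.22599772 0.04      ]] recess [[ 0.56685878 -0.27238761  0.006     ]
 [ 0.43162084 -0.244577    0.006     ]]
```

View pics/zoomtop.png

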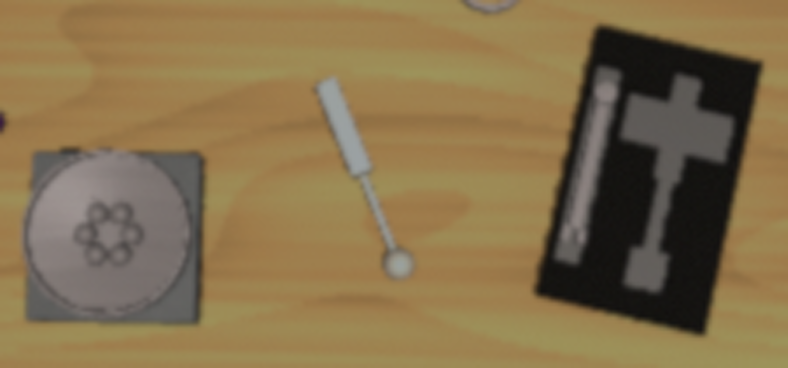

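Zoomed view: the six balls form a hexagonal ring in the middle of the pan. The recess is a cross (scoops) with the knob pocket at the lower end, on the robot's side. I'll now take precise positions.

```bash
python3 - <<'E'
from h import *
from scipy.optimize import least_squares
for n in("top","side"):
    c=C(n); im=cv2.imread(f"pics/{n}0.png"); d=np.load(f"{n}0.npy"); P=c.cloud(d); ok=(d>0)
    k=ok&(P[...,2]>.060)&(P[...,2]<.070)&(np.hypot(P[...,0]-.455,P[...,1]-.226)<.09)
    X=P[k][:,:2]; r=least_squares(lambda p:np.hypot(X[:,0]-p[0],X[:,1]-p[1])-p[2],[.455,.226,.069],loss="soft_l1",f_scale=.002); print(n,"rim",r.x,k.sum(),np.median(P[k][:,2]))
    f=ok&(np.hypot(P[...,0]-r.x[0],P[...,1]-r.x[1])<.006); print(" floor z",np.median(P[f][:,2]),"outer floor",[round(float(np.median(P[ok&(abs(np.hypot(P[...,0]-r.x[0],P[...,1]-r.x[1])-R)<.004)][:,2])),4) for R in(.035,.045,.055,.063)])
    # base block top
    hsv=cv2.cvtColor(im,cv2.COLOR_BGR2HSV)
    # stirrer from cloud
    m=(hsv[...,1]<70)&(hsv[...,2]>100)&ok&(P[...,0]>.4)&(P[...,0]<.62)&(P[...,1]>-.06)&(P[...,1]<.07)
    h=m&(P[...,2]>.025)&(P[...,2]<.035)&(P[...,0]>.5); ys,xs=np.nonzero(h)
    ct,sz,an=cv2.minAreaRect(np.float32(c.plane(np.c_[xs,ys],.03)[:,:2]*1000)); print(" handle",ct,sz,an, "mean", c.plane(np.c_[xs,ys],.03)[:,:2].mean(0))
    kk=m&(P[...,0]<.465)&(np.hypot(P[...,0]-.44,P[...,1]+.023)<.022)&(P[...,2]>.008); ys,xs=np.nonzero(kk)
    print(" knob",c.plane(np.c_[xs,ys],.015)[:,:2].mean(0),len(xs))
    # recess: grey, bright vs black
    g=(hsv[...,2]>55)&ok&(abs(P[...,2]-.006)<.006); 
    q=c.plane(np.stack(np.indices(d.shape)[::-1],-1).reshape(-1,2),.012).reshape(*d.shape,3)
    e=np.array([-.9795,.2014]); 
    o=np.array([.567,-.2724])
    for it in range(4):
        w=np.array([-e[1],e[0]]); t=(q[...,:2]-o)@e; s=(q[...,:2]-o)@w
        S=lambda a,b,W:g&(t>a)&(t<b)&(abs(s)<W)
        kn=S(.108,.152,.026); gr=S(.06,.108,.014); hp=S(-.053,-.026,.018)
        cen=lambda M:q[M][:,:2].mean(0)
        sK=s[kn].mean(); sH=s[hp].mean(); sG=s[gr].mean(); th=(sK-sH)/(.17)
        sc=S(-.03,.03,.055); 
        tk=t[kn].mean()-.13; ts=(t[sc&(abs(s)>.02)]).mean(); te=t[S(-.06,0,.012)].min()+.049; ke=t[S(.1,.16,.012)].max()-.148
        print(" rec sK %.4f sG %.4f sH %.4f scoop s %.4f | t: knob %.4f scoop %.4f end %.4f kend %.4f"%(sK,sG,sH,s[sc].mean(),tk,ts,te,ke), o,e)
        o=o+w*((sK*.04+sH*.13)/.17)+e*(.5*tk+.5*ts); e=e+w*th; e/=np.linalg.norm(e)
    T=ok&(abs(P[...,2]-.018)<.004)&(hsv[...,2]<50)&(abs(t-.05)<.2)&(abs(s)<.2)
    ys,xs=np.nonzero(T); print(" tray",cv2.minAreaRect(np.float32(c.plane(np.c_[xs,ys],.018)[:,:2]*1000)))
E
```

```text
top rim [0.45670454 0.22557064 0.06975712] 190 0.06366442471187206
 floor z 0.03786727858946337 outer floor [0.0404, 0.0426, 0.0448, 0.0463]
 handle (556.26611328125, 25.592294692993164) (89.89192199707031, 19.484533309936523) 22.5933837890625 mean [0.55611148 0.02572793]
 knob [ 0.43949833 -0.02371526] 64
 rec sK -0.0023 sG -0.0013 sH 0.0009 scoop s -0.0001 | t: knob 0.0019 scoop 0.0046 end 0.0061 kend 0.0032 [ 0.567  -0.2724] [-0.9795  0.2014]
 rec sK -0.0000 sG 0.0001 sH -0.0000 scoop s -0.0003 | t: knob -0.0005 scoop 0.0013 end 0.0030 kend -0.0000 [ 0.56381299 -0.27189581] [-0.97548325  0.22007367]
 rec sK 0.0000 sG 0.0001 sH -0.0001 scoop s -0.0002 | t: knob -0.0007 scoop 0.0009 end 0.0026 kend -0.0004 [ 0.56341405 -0.27178797] [-0.97548475  0.22006706]
 rec sK 0.0000 sG 0.0001 sH -0.0000 scoop s -0.0001 | t: knob -0.0008 scoop 0.0008 end 0.0025 kend -0.0005 [ 0.56335547 -0.2716787 ] [-0.97568136  0.2191937 ]
 tray ((501.0534362792969, -312.3288269042969), (285.93792724609375, 244.30543518066406), 77.3316421508789)
side rim [0.45746857 0.22036305 0.07005212] 152 0.06213913060208
[... 266 characters left out ...]
7 sH 0.0040 scoop s 0.0043 | t: knob 0.0020 scoop 0.0034 end 0.0062 kend 0.0028 [ 0.567  -0.2724] [-0.9795  0.2014]
 rec sK -0.0000 sG 0.0002 sH 0.0001 scoop s 0.0011 | t: knob -0.0003 scoop 0.0007 end 0.0035 kend -0.0001 [ 0.56369383 -0.27492974] [-0.97491812  0.22256385]
 rec sK -0.0000 sG 0.0002 sH 0.0000 scoop s 0.0011 | t: knob -0.0003 scoop 0.0005 end 0.0033 kend -0.0003 [ 0.5634856  -0.27494109] [-0.97477835  0.22317518]
 rec sK -0.0000 sG 0.0003 sH -0.0001 scoop s 0.0011 | t: knob -0.0004 scoop 0.0004 end 0.0032 kend -0.0004 [ 0.56337579 -0.27491306] [-0.97474872  0.22330457]
 tray ((514.4127197265625, -252.18865966796875), (151.61904907226562, 247.32142639160156), 77.00292205810547)
```

```bash
R='{"hand":[0,0,0,0,0],"translation":[[0,-0.0248,0.0352],[0,-0.0497,0.0704],[0,-0.0745,0.1056],[0,-0.0994,0.1408],[0,-0.1242,0.176]],"dr":[[0,0,0],[0,0,0],[0,0,0],[0,0,0],[0,0,0]]}'
python3 -m crank '{"hand":[0,0,0,0,0],"translation":[[0,-0.0248,0.0352],[0,-0.0497,0.0704],[0,-0.0745,0.1056],[0,-0.0994,0.1408],[0,-0.1242,0.176]],"dr":[[0,0,0],[0,0,0],[0,0,0],[0,0,0],[0,0,0]]}' 40
python3 -m crank '{"hand":[0,0,0,0,0],"translation":[[0,-0.0248,0.0352],[0,-0.0497,0.0704],[0,-0.0745,0.1056],[0,-0.0994,0.1408],[0,-0.1242,0.176]],"dr":[[0,0,0],[0,0,0],[0,0,0],[0,0,0],[0,0,0]]}'
python3 -m crank '{"hand":[0,0,0,0,0],"translation":[[0,-0.0248,0.0352],[0,-0.0497,0.0704],[0,-0.0745,0.1056],[0,-0.0994,0.1408],[0,-0.1242,0.176]],"dr":[[0,0,0],[0,0,0],[0,0,0],[0,0,0],[0,0,0]]}'
python3 -m crank '{"hand":[0,0,0,0,0],"translation":[[0.026,0,0],[0.052,0,0],[0.078,0,0],[0.104,0,0],[0.13,0,0]],"dr":[[-0.135,0,0],[-0.27,0,0],[-0.405,0,0],[-0.54,0,0],[-0.675,0,0]]}'
python3 -c "
from rig import sensors as s
o=s.observe();print(o['time_s'],o['position'],o['tool_rot'],o['q'],o['qvel'])"
```

```text
time_s: 0.6
position: [0.287, 0.3594, 0.2311]
tool_rot: [[-0.0, 0.275, 0.961], [-0.0, 0.961, -0.275], [-1.0, -0.0, -0.0]]
ft_force: [0.0, 1.0, 0.5]
grip_width: 0.0856
time_s: 1.1
position: [0.4221, 0.1915, 0.2312]
tool_rot: [[-0.0, 0.275, 0.961], [0.0, 0.961, -0.275], [-1.0, -0.0, -0.0]]
ft_force: [0.4, 0.2, 0.1]
grip_width: 0.0852
time_s: 1.6
position: [0.5572, 0.0236, 0.231]
tool_rot: [[-0.001, 0.275, 0.961], [0.0, 0.961, -0.275], [-1.0, 0.0, -0.001]]
ft_force: [0.7, -0.3, 0.4]
grip_width: 0.0855
time_s: 2.1
position: [0.5562, 0.0252, 0.1]
tool_rot: [[-0.001, -0.391, 0.92], [0.0, 0.92, 0.391], [-1.0, 0.0, -0.001]]
ft_force: [-0.1, -0.1, 0.4]
grip_width: 0.0851
2.1 [0.55616677 0.02522228 0.10003384] [[-6.05135590e-04 -3.90997907e-01  9.20391368e-01]
 [ 1.11539765e-04  9.20391505e-01  3.90998038e-01]
 [-9.99999811e-01  3.39267066e-04 -5.13349842e-04]] [-9.58758294e+00  2.98369588e+01  8.45120176e+01  5.78009862e-04
  6.56862754e+01 -1.22604434e+02] [ 2.77207719e-02  1.78119755e+01  1.83508136e+01 -1.29919123e-02
 -3.60444628e+01 -7.66048087e+01]
```

```bash

python3 -m crank '{"hand":[0,0,0,0,0],"translation":[[0.03,0,0],[0.06,0,0],[0.085,0,0],[0.096,0,0],[0.096,0,0]],"dr":[[0,0,0],[0,0,0],[0,0,0],[0,0,0],[0,0,0]]}'
python3 -m crank '{"hand":[120,255,255,255,255],"translation":[[0,0,0],[0,0,0],[0,0,0],[0,0,0],[0,0,0]],"dr":[[0,0,0],[0,0,0],[0,0,0],[0,0,0],[0,0,0]]}' 40
python3 -m crank '{"hand":[255,255,255,255,255],"translation":[[0,0,0],[0,0,0],[0,0,0],[0,0,0],[0,0,0]],"dr":[[0,0,0],[0,0,0],[0,0,0],[0,0,0],[0,0,0]]}' 100
```

```text
time_s: 2.6
position: [0.5558, 0.0253, 0.0042]
tool_rot: [[-0.003, -0.386, 0.923], [0.0, 0.923, 0.386], [-1.0, 0.001, -0.002]]
ft_force: [0.3, -0.7, 0.3]
grip_width: 0.0853
time_s: 3.1
position: [0.5568, 0.0252, 0.006]
tool_rot: [[0.001, -0.386, 0.922], [-0.0, 0.922, 0.386], [-1.0, -0.001, 0.001]]
ft_force: [-0.1, -0.7, 3.4]
grip_width: 0.019
time_s: 3.6
position: [0.557, 0.0251, 0.0062]
tool_rot: [[0.002, -0.386, 0.923], [-0.0, 0.923, 0.386], [-1.0, -0.001, 0.001]]
ft_force: [-0.7, -0.3, 5.9]
grip_width: 0.0182
```

```bash

python3 -m crank '{"hand":[255,255,255,255,255],"translation":[[-0.02,0,0],[-0.05,0,0],[-0.09,0,0],[-0.13,0,0],[-0.16,0,0]],"dr":[[0,0,0],[0,0,0],[0,0,0],[0,0,0],[0,0,0]]}'
python3 -m crank '{"hand":[255,255],"translation":[[0,0,0],[0,0,0]],"dr":[[0,0,0],[0,0,0]]}'
cat > look.py <<'E'
import sys; from h import *
n=sys.argv[1]; o=sensors.observe(); p,R=o['position'],o['tool_rot']; print(o['time_s'],p,R.round(4).tolist(),o['ft_force'],o['grip_width'])
for cn in("top","side"):
    c=C(cn); im,d=cams.get_image(cn); cv2.imwrite(f"pics/{cn}{n}.png",im); np.save(f"{cn}{n}.npy",d); P=c.cloud(d)
    g=p-.013*R[:,0]; s=-R[:,2]   # expected handle centre, stirrer axis
    Q=P-g; t=Q@s; y=Q@R[:,1]; x=Q@R[:,0]
    hsv=cv2.cvtColor(im,cv2.COLOR_BGR2HSV); w=(hsv[...,1]<90)&(hsv[...,2]>80)&(d>0)
    k=w&(t>.105)&(t<.155)&(abs(y)<.025)&(abs(x)<.03); 
    if k.sum()>15:
        X=P[k]; r=np.linalg.lstsq(np.c_[2*X,np.ones(len(X))],(X**2).sum(1),rcond=None)[0]; cc=r[:3]
        from scipy.optimize import least_squares
        f=least_squares(lambda q:np.linalg.norm(X-q,axis=1)-.014,g+.13*s,loss="soft_l1",f_scale=.001).x
        print(cn,"knob",f.round(4),"in hand t,y,x",[round(float((f-g)@v),4) for v in(s,R[:,1],R[:,0])],k.sum())
    sh=w&(t>.05)&(t<.105)&(abs(y)<.012)&(abs(x)<.015)
    if sh.sum()>5: print(cn,"shaft y,x",np.median(y[sh]).round(4),np.median(x[sh]).round(4),sh.sum())
E
python3 look.py 1
python3 -c "
import cv2,numpy as np
a=cv2.imread('pics/top1.png')[100:280,200:460];b=cv2.imread('pics/side1.png')[80:260,200:460]
cv2.imwrite('pics/v1.png',cv2.resize(np.vstack([a,b]),None,fx=1.6,fy=1.6))"
```

```text
time_s: 4.1
position: [0.5566, 0.0252, 0.1679]
tool_rot: [[0.002, -0.386, 0.923], [-0.0, 0.923, 0.386], [-1.0, -0.001, 0.002]]
ft_force: [0.6, 1.2, -0.8]
grip_width: 0.0176
time_s: 4.3
position: [0.5562, 0.0253, 0.1652]
tool_rot: [[0.0, -0.386, 0.923], [0.0, 0.923, 0.386], [-1.0, -0.0, 0.0]]
ft_force: [-0.4, -0.3, -1.3]
grip_width: 0.0183
4.3 [0.55615156 0.02530127 0.16515078] [[0.0001, -0.3859, 0.9225], [0.0, 0.9225, 0.3859], [-1.0, -0.0, 0.0001]] [-0.4195477  -0.33721457 -1.25783792] 0.018267921500815465
top knob [ 0.4373 -0.0233  0.174 ] in hand t,y,x [0.1284, 0.001, 0.0041] 93
side knob [ 0.4376 -0.0272  0.1722] in hand t,y,x [0.1296, -0.0027, 0.006] 98
side shaft y,x -0.0031 0.0033 41
```

View pics/v1.png

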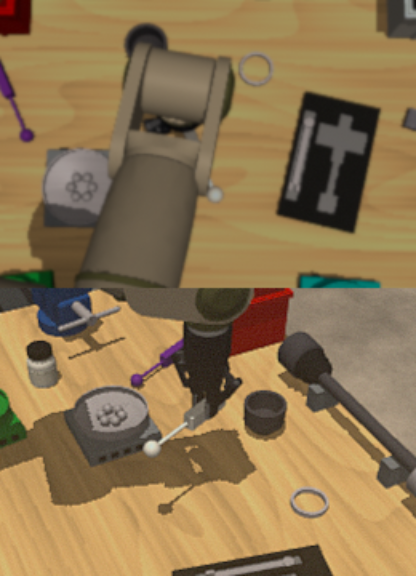

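The stirrer is held straight in the hand, with the handle axis 8.8 mm above the TCP. Taking the hand as the reference, the top camera reads about 1 mm high in y and the side camera about 2.7 mm low. I'll move to the pan and tilt 45°.

```bash

python3 -m crank '{"hand":[255,255,255,255,255],"translation":[[-0.006,0.038,0.007],[-0.012,0.084,0.014],[-0.018,0.13,0.022],[-0.024,0.176,0.03],[-0.0302,0.2239,0.038]],"dr":[[0,0,0],[0,0,0],[0,0,0],[0,0,0],[0,0,0]]}'
python3 -m crank '{"hand":[255,255,255,255,255],"translation":[[0,0,0],[0,0,0],[0,0,0],[0,0,0],[0,0,0]],"dr":[[0,-0.0785,0],[0,-0.157,0],[0,-0.2356,0],[0,-0.3142,0],[0,-0.3927,0]]}'
python3 -m crank '{"hand":[255,255,255,255,255],"translation":[[0,0,0],[0,0,0],[0,0,0],[0,0,0],[0,0,0]],"dr":[[0,-0.0785,0],[0,-0.157,0],[0,-0.2356,0],[0,-0.3142,0],[0,-0.3927,0]]}'
python3 -m crank '{"hand":[255],"translation":[[0,0,0]],"dr":[[0,0,0]]}'
sed -i 's/p-.013\*/p-.0088*/' look.py
python3 look.py 2
python3 -c "
import cv2,numpy as np
a=cv2.imread('pics/top2.png')[140:280,180:380];b=cv2.imread('pics/side2.png')[80:220,200:400]
cv2.imwrite('pics/v2.png',cv2.resize(np.vstack([a,b]),None,fx=2,fy=2))"
```

```text
time_s: 4.9
position: [0.504, 0.2479, 0.1942]
tool_rot: [[-0.003, -0.385, 0.923], [-0.001, 0.923, 0.385], [-1.0, 0.0, -0.003]]
ft_force: [1.5, 0.5, -1.9]
grip_width: 0.0182
time_s: 5.4
position: [0.5044, 0.2463, 0.1941]
tool_rot: [[0.353, -0.386, 0.852], [0.148, 0.923, 0.356], [-0.924, 0.0, 0.383]]
ft_force: [0.1, -0.5, -1.3]
grip_width: 0.0185
time_s: 5.9
position: [0.5042, 0.2463, 0.194]
tool_rot: [[0.648, -0.386, 0.656], [0.272, 0.922, 0.274], [-0.711, 0.001, 0.703]]
ft_force: [0.7, 1.7, -1.0]
grip_width: 0.0179
time_s: 6.0
position: [0.5032, 0.2465, 0.1929]
tool_rot: [[0.644, -0.387, 0.66], [0.272, 0.922, 0.275], [-0.715, 0.003, 0.7]]
ft_force: [-0.2, -0.7, -0.3]
grip_width: 0.0182
6.0 [0.50317652 0.24647826 0.19286075] [[0.6444, -0.3868, 0.6597], [0.2724, 0.9221, 0.2746], [-0.7145, 0.0027, 0.6996]] [-0.18909739 -0.65830644 -0.33717607] 0.018246482184010298
side knob [0.4139 0.206  0.1089] in hand t,y,x [0.1288, -0.0031, 0.0002] 76
side shaft y,x -0.0043 -0.003 35
```

View pics/v2.png

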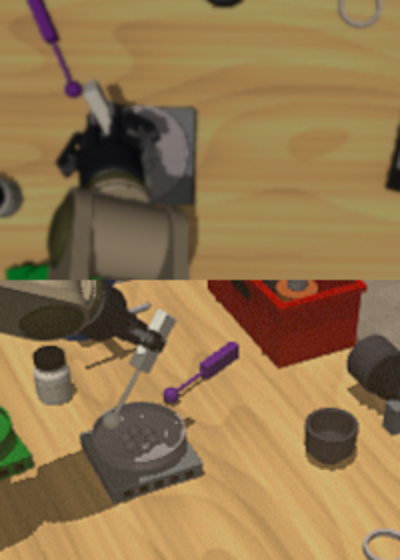

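The knob is above the near side of the pan. The side camera agrees with the plan to within 1 mm. Next I lower it and compute the circle segments.

```bash

python3 -m crank '{"hand":[255,255,255,255,255],"translation":[[0.007,0,-0.007],[0.014,0,-0.014],[0.021,0,-0.021],[0.026,0,-0.026],[0.029,0,-0.029]],"dr":[[0,0,0],[0,0,0],[0,0,0],[0,0,0],[0,0,0]]}'
python3 -m crank '{"hand":[255,255,255,255,255],"translation":[[0.002,0,-0.002],[0.0035,0,-0.0035],[0.005,0,-0.005],[0.006,0,-0.006],[0.006,0,-0.006]],"dr":[[0,0,0],[0,0,0],[0,0,0],[0,0,0],[0,0,0]]}'
python3 look.py 3
python3 - <<'E'
import numpy as np
az=lambda a:np.array([np.cos(np.radians(a)),np.sin(np.radians(a))])
o=np.array([.9225,.3859]);y=np.array([-.3859,.9225])
def row(d,dz=0): a,b=d@o,d@y; c=.7071; return [round((a-dz)*c,4),round(b,4),round((a+dz)*c,4)]
print(0,[row((.045-.017*k/5)*az(200-9*k)-.045*az(200),-.0036*k/5) for k in range(1,6)])
for s in range(1,9): print(s,[row(.028*(az(200-45*s-9*k)-az(200-45*s))) for k in range(1,6)])
E
```

```text
time_s: 6.6
position: [0.5053, 0.2474, 0.154]
tool_rot: [[0.647, -0.388, 0.657], [0.274, 0.922, 0.275], [-0.712, 0.002, 0.702]]
ft_force: [-0.2, -0.6, -0.6]
grip_width: 0.0181
time_s: 7.1
position: [0.5052, 0.2472, 0.146]
tool_rot: [[0.648, -0.388, 0.656], [0.274, 0.922, 0.275], [-0.711, 0.002, 0.703]]
ft_force: [-0.0, -0.5, -1.0]
grip_width: 0.0181
7.1 [0.50515166 0.2472139  0.14601257] [[0.6475, -0.3879, 0.6559], [0.2738, 0.9217, 0.2748], [-0.7111, 0.0016, 0.7031]] [-0.01189772 -0.45613722 -0.99308535] 0.018078006762856827
side knob [0.4166 0.2056 0.0579] in hand t,y,x [0.1314, -0.0042, 0.0027] 184
side shaft y,x -0.004 -0.0019 43
0 [[np.float64(0.0035), np.float64(0.0063), np.float64(0.0025)], [np.float64(0.0075), np.float64(0.0114), np.float64(0.0055)], [np.float64(0.0119), np.float64(0.0151), np.float64(0.0089)], [np.float64(0.0165), np.float64(0.0175), np.float64(0.0124)], [np.float64(0.021), np.float64(0.0186), np.float64(0.0159)]]
1 [[np.float64(0.0025), np.float64(0.0027), np.float64(0.0025)], [np.float64(0.0052), np.float64(0.0048), np.float64(0.0052)], [np.float64(0.0081),
[... 1712 characters left out ...]
], [np.float64(-0.0137), np.float64(0.0091), np.float64(-0.0137)]]
7 [[np.float64(-0.0019), np.float64(0.0035), np.float64(-0.0019)], [np.float64(-0.0034), np.float64(0.0073), np.float64(-0.0034)], [np.float64(-0.0045), np.float64(0.0115), np.float64(-0.0045)], [np.float64(-0.005), np.float64(0.0158), np.float64(-0.005)], [np.float64(-0.0051), np.float64(0.0202), np.float64(-0.0051)]]
8 [[np.float64(0.0004), np.float64(0.0044), np.float64(0.0004)], [np.float64(0.0013), np.float64(0.0086), np.float64(0.0013)], [np.float64(0.0026), np.float64(0.0126), np.float64(0.0026)], [np.float64(0.0043), np.float64(0.0162), np.float64(0.0043)], [np.float64(0.0065), np.float64(0.0194), np.float64(0.0065)]]
```

```bash

python3 -m crank '{"hand":[255,255,255],"translation":[[0.0009,0,-0.0009],[0.0019,0,-0.0019],[0.0019,0,-0.0019]],"dr":[[0,0,0],[0,0,0],[0,0,0]]}'
python3 -m crank '{"hand":[255,255,255,255,255],"translation":[[0.0035,0.0063,0.0025],[0.0075,0.0114,0.0055],[0.0119,0.0151,0.0089],[0.0165,0.0175,0.0124],[0.021,0.0186,0.0159]],"dr":[[0,0,0],[0,0,0],[0,0,0],[0,0,0],[0,0,0]]}'
python3 -m crank '{"hand":[255,255,255,255,255],"translation":[[0.0025,0.0027,0.0025],[0.0052,0.0048,0.0052],[0.0081,0.0063,0.0081],[0.0112,0.0071,0.0112],[0.0143,0.0073,0.0143]],"dr":[[0,0,0],[0,0,0],[0,0,0],[0,0,0],[0,0,0]]}'
python3 look.py 4
```

```text
time_s: 7.5
position: [0.505, 0.2472, 0.1441]
tool_rot: [[0.647, -0.387, 0.657], [0.273, 0.922, 0.275], [-0.712, 0.001, 0.702]]
ft_force: [-0.3, 0.2, -0.8]
grip_width: 0.0184
time_s: 8.0
position: [0.5242, 0.2725, 0.1452]
tool_rot: [[0.64, -0.392, 0.661], [0.278, 0.92, 0.277], [-0.716, 0.006, 0.698]]
ft_force: [-0.2, 0.0, -0.1]
grip_width: 0.0183
time_s: 8.5
position: [0.5399, 0.287, 0.1448]
tool_rot: [[0.64, -0.392, 0.661], [0.278, 0.92, 0.277], [-0.717, 0.006, 0.698]]
ft_force: [0.2, 0.8, -1.0]
grip_width: 0.0182
8.5 [0.5398696  0.28700472 0.14482955] [[0.6399, -0.3919, 0.661], [0.2776, 0.92, 0.2767], [-0.7165, 0.0064, 0.6975]] [ 0.23484054  0.84699732 -1.00853901] 0.018171538414152387
side knob [0.4522 0.244  0.053 ] in hand t,y,x [0.1338, -0.0058, 0.0065] 171
side shaft y,x -0.004 -0.0009 33
```

```bash

python3 -m crank '{"hand":[255,255,255],"translation":[[0.0016,0,-0.0016],[0.0032,0,-0.0032],[0.0032,0,-0.0032]],"dr":[[0,0,0],[0,0,0],[0,0,0]]}'
python3 -m crank '{"hand":[255,255,255,255,255],"translation":[[0.0031,-0.0006,0.0031],[0.0061,-0.0018,0.0061],[0.0089,-0.0036,0.0089],[0.0114,-0.0061,0.0114],[0.0137,-0.0091,0.0137]],"dr":[[0,0,0],[0,0,0],[0,0,0],[0,0,0],[0,0,0]]}'
python3 -c "
from rig import sensors as s
o=s.observe();p,R=o['position'],o['tool_rot'];k=p-.0088*R[:,0]-.1295*R[:,2];print(o['q'],o['qvel'],p,'knob',k-[.457,.2242,.038],R.round(4).tolist())"
```

```text
time_s: 8.9
position: [0.54, 0.2864, 0.1408]
tool_rot: [[0.639, -0.392, 0.662], [0.278, 0.92, 0.277], [-0.718, 0.007, 0.696]]
ft_force: [0.8, -0.2, -0.4]
grip_width: 0.0178
time_s: 9.4
position: [0.562, 0.2857, 0.1409]
tool_rot: [[0.639, -0.392, 0.661], [0.278, 0.92, 0.277], [-0.717, 0.007, 0.697]]
ft_force: [-0.3, -0.0, -1.3]
grip_width: 0.0181
[  13.22441622   24.13060315  103.23279862   38.99466328   11.41367072
 -135.28560574] [-3.3687139   2.12666929 -4.25430832  1.56959468  3.23569394 -3.59806044] [0.5620083  0.28570941 0.14085641] knob [0.01372212 0.02319024 0.01891498] [[0.6391, -0.3925, 0.6615], [0.2781, 0.9197, 0.277], [-0.7171, 0.0069, 0.6969]]
```

The wrist joint is near its range limit at 45° (q5 = 11.4, limit 9.98), which explains the height error. I'll reduce the tilt by 13° about the knob.

```bash

python3 -m crank '{"hand":[255,255,255,255,255],"translation":[[0.0074,0,-0.0007],[0.0146,0,-0.0018],[0.0218,0,-0.0034],[0.0289,0,-0.0053],[0.0289,0,-0.0053]],"dr":[[0,0.057,0],[0,0.1135,0],[0,0.17,0],[0,0.227,0],[0,0.227,0]]}'
cat > st.py <<'E'
from rig import sensors as s
import numpy as np
o=s.observe();p,R=o['position'],o['tool_rot'];k=p-.0088*R[:,0]-.1295*R[:,2]-[.457,.2242,.038]
print(o['time_s'],o['q'].round(1),p.round(4),'knob',k.round(4),'az',np.degrees(np.arctan2(k[1],k[0])).round(1),'r',np.hypot(k[0],k[1]).round(4),R.round(4).tolist(),o['ft_force'].round(1))
E
python3 st.py
```

```text
time_s: 9.9
position: [0.5778, 0.2925, 0.1164]
tool_rot: [[0.474, -0.392, 0.788], [0.209, 0.92, 0.332], [-0.855, 0.007, 0.518]]
ft_force: [0.0, 0.1, -0.6]
grip_width: 0.0182
9.9 [  14.5   28.    92.8   10.    28.8 -106. ] [0.5778 0.2925 0.1164] knob [0.0146 0.0234 0.0189] az 58.1 r 0.0275 [[0.4743, -0.3923, 0.7881], [0.2085, 0.9198, 0.3324], [-0.8553, 0.0066, 0.5181]] [ 0.   0.1 -0.6]
```

The tilt is now 31° with joint margin. The first 140° of the arc ran up to 6 mm above the floor, so I'll lift out, go back to the near side, lower properly and do two clean turns.

```bash
python3 - <<'E'
import numpy as np
from rig import sensors
R=sensors.observe()['tool_rot']
T=lambda d:[float(v) for v in (R.T@d).round(4)]
az=lambda a,z=0:np.array([np.cos(np.radians(a)),np.sin(np.radians(a)),0])
Z=np.array([0,0,1.])
k=np.array([.0146,.0234,.0189])
print("lift .05",T(.05*Z)); n=.045*az(200); print("over near",T(n-k*[1,1,0])); print("down .048",T(-.048*Z),"1mm down",T(-.001*Z))
print(0,[T((.045-.017*i/5)*az(200-9*i)-n-.0037*i/5*Z) for i in range(1,6)])
for s in range(1,9): print(s,[T(.028*(az(200-45*s-9*i)-az(200-45*s))) for i in range(1,6)])
E
```

```text
lift .05 [-0.0428, 0.0003, 0.0259]
over near [-0.0351, -0.0134, -0.0577]
down .048 [0.0411, -0.0003, -0.0249] 1mm down [0.0009, -0.0, -0.0005]
0 [[0.0029, 0.0063, 0.0032], [0.0061, 0.0113, 0.0071], [0.0097, 0.015, 0.0115], [0.0133, 0.0173, 0.016], [0.0169, 0.0184, 0.0205]]
1 [[0.0018, 0.0027, 0.003], [0.0038, 0.0048, 0.0063], [0.006, 0.0062, 0.0098], [0.0082, 0.007, 0.0135], [0.0105, 0.0071, 0.0173]]
2 [[0.0023, -0.0006, 0.0037], [0.0044, -0.0018, 0.0073], [0.0065, -0.0037, 0.0107], [0.0083, -0.0062, 0.0138], [0.01, -0.0093, 0.0166]]
3 [[0.0014, -0.0035, 0.0023], [0.0024, -0.0074, 0.0041], [0.0032, -0.0115, 0.0054], [0.0035, -0.0158, 0.0061], [0.0036, -0.0202, 0.0062]]
4 [[-0.0003, -0.0044, -0.0005], [-0.001, -0.0086, -0.0015], [-0.002, -0.0125, -0.0032], [-0.0033, -0.0161, -0.0053], [-0.0049, -0.0193, -0.0079]]
5 [[-0.0018, -0.0027, -0.003], [-0.0038, -0.0048, -0.0063], [-0.006, -0.0062, -0.0098], [-0.0082, -0.007, -0.0135], [-0.0105, -0.0071, -0.0173]]
6 [[-0.0023, 0.0006, -0.0037], [-0.0044, 0.0018, -0.0073], [-0.0065, 0.0037, -0.0107], [-0.0083, 0.0062, -0.0138], [-0.01, 0.0093, -0.0166]]
7 [[-0.0014, 0.0035, -0.0023], [-0.0024, 0.0074, -0.0041], [-0.0032, 0.0115, -0.0054], [-0.0035, 0.0158, -0.0061], [-0.0036, 0.0202, -0.0062]]
8 [[0.0003, 0.0044, 0.0005], [0.001, 0.0086, 0.0015], [0.002, 0.0125, 0.0032], [0.0033, 0.0161, 0.0053], [0.0049, 0.0193, 0.0079]]
```

```bash

python3 -m crank '{"hand":[255,255,255],"translation":[[-0.0143,0.0001,0.0086],[-0.0285,0.0002,0.0173],[-0.0428,0.0003,0.0259]],"dr":[[0,0,0],[0,0,0],[0,0,0]]}'
python3 -m crank '{"hand":[255,255,255,255,255],"translation":[[-0.009,-0.0034,-0.0144],[-0.0176,-0.0067,-0.0289],[-0.0263,-0.01,-0.0433],[-0.0351,-0.0134,-0.0577],[-0.0351,-0.0134,-0.0577]],"dr":[[0,0,0],[0,0,0],[0,0,0],[0,0,0],[0,0,0]]}'
python3 look.py 5; python3 st.py
python3 -c "
import cv2,numpy as np
b=cv2.imread('pics/side5.png')[100:210,200:350]
cv2.imwrite('pics/v5.png',cv2.resize(b,None,fx=4,fy=4))"
```

```text
time_s: 10.2
position: [0.5762, 0.2922, 0.1669]
tool_rot: [[0.474, -0.393, 0.788], [0.209, 0.92, 0.332], [-0.855, 0.007, 0.518]]
ft_force: [-0.1, 0.1, -1.3]
grip_width: 0.0182
time_s: 10.7
position: [0.5181, 0.2527, 0.1665]
tool_rot: [[0.474, -0.392, 0.789], [0.209, 0.92, 0.332], [-0.856, 0.007, 0.518]]
ft_force: [0.1, -0.3, -0.9]
grip_width: 0.0183
10.7 [0.51807223 0.25269638 0.1664583 ] [[0.4737, -0.392, 0.7886], [0.2087, 0.9199, 0.332], [-0.8556, 0.0073, 0.5175]] [ 0.0880776  -0.26547588 -0.94728114] 0.018283003746489834
side knob [0.4151 0.2064 0.107 ] in hand t,y,x [0.1273, -0.0026, 0.0013] 78
side shaft y,x -0.0041 -0.0018 34
10.8 [  11.3   18.    99.6   12.    32.3 -110.1] [0.52   0.2534 0.1669] knob [-0.0432 -0.0156  0.0692] az -160.2 r 0.0459 [[0.4751, -0.3921, 0.7878], [0.2089, 0.9199, 0.3319], [-0.8548, 0.0069, 0.5189]] [ 0.5  0.1 -1.2]
```

View pics/v5.png

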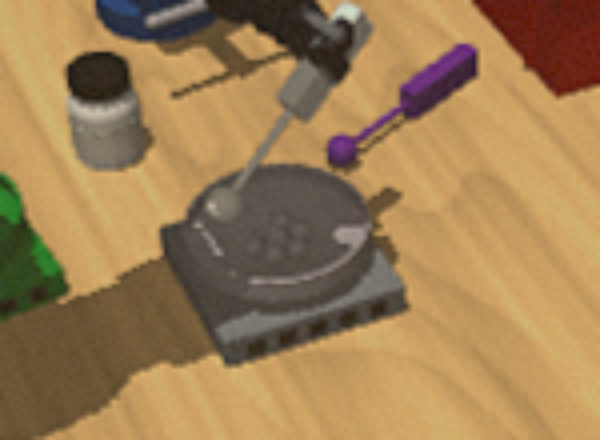

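The view shows the knob hanging over the near side at (222,205), with all six balls gathered in the middle at (278,240). Now I lower it and start the turns.

```bash

python3 -m crank '{"hand":[255,255,255,255,255],"translation":[[0.012,0,-0.007],[0.024,0,-0.014],[0.034,-0.0002,-0.0205],[0.0411,-0.0003,-0.0249],[0.042,-0.0003,-0.0254]],"dr":[[0,0,0],[0,0,0],[0,0,0],[0,0,0],[0,0,0]]}'
python3 -m crank '{"hand":[255],"translation":[[0,0,0]],"dr":[[0,0,0]]}'
python3 st.py
python3 -m crank '{"hand":[255,255,255,255,255],"translation":[[0.0029,0.0063,0.0032],[0.0061,0.0113,0.0071],[0.0097,0.015,0.0115],[0.0133,0.0173,0.016],[0.0169,0.0184,0.0205]],"dr":[[0,0,0],[0,0,0],[0,0,0],[0,0,0],[0,0,0]]}'
python3 st.py
```

```text
time_s: 11.3
position: [0.5199, 0.2537, 0.1166]
tool_rot: [[0.473, -0.392, 0.789], [0.209, 0.92, 0.333], [-0.856, 0.007, 0.517]]
ft_force: [0.3, 0.2, -0.8]
grip_width: 0.0184
time_s: 11.4
position: [0.5201, 0.2537, 0.1176]
tool_rot: [[0.474, -0.392, 0.788], [0.209, 0.92, 0.332], [-0.855, 0.007, 0.518]]
ft_force: [0.3, 0.2, -1.1]
grip_width: 0.018
11.4 [  11.4   22.5  103.3   15.6   24.4 -114.1] [0.5201 0.2537 0.1176] knob [-0.0432 -0.0154  0.02  ] az -160.3 r 0.0459 [[0.474, -0.3924, 0.7882], [0.2087, 0.9198, 0.3324], [-0.8554, 0.007, 0.5179]] [ 0.3  0.2 -1.1]
time_s: 11.9
position: [0.537, 0.2813, 0.1138]
tool_rot: [[0.474, -0.393, 0.788], [0.209, 0.92, 0.333], [-0.856, 0.007, 0.518]]
ft_force: [-0.5, -0.9, -0.8]
grip_width: 0.018
11.9 [  14.4   25.    99.3   11.5   25.3 -107.7] [0.537  0.2813 0.1138] knob [-0.0262  0.0121  0.0163] az 155.2 r 0.0289 [[0.4738, -0.3928, 0.7882], [0.2088, 0.9196, 0.3327], [-0.8555, 0.0069, 0.5177]] [-0.5 -0.9 -0.8]
```

Excellent, on track (contact height ~15.7 mm, knob at 16.3). Completing turn one.

```bash

python3 -m crank '{"hand":[255,255,255,255,255],"translation":[[0.0018,0.0027,0.003],[0.0038,0.0048,0.0063],[0.006,0.0062,0.0098],[0.0082,0.007,0.0135],[0.0105,0.0071,0.0173]],"dr":[[0,0,0],[0,0,0],[0,0,0],[0,0,0],[0,0,0]]}' >/dev/null
python3 st.py
python3 -m crank '{"hand":[255,255,255,255,255],"translation":[[0.0023,-0.0006,0.0037],[0.0044,-0.0018,0.0073],[0.0065,-0.0037,0.0107],[0.0083,-0.0062,0.0138],[0.01,-0.0093,0.0166]],"dr":[[0,0,0],[0,0,0],[0,0,0],[0,0,0],[0,0,0]]}' >/dev/null
python3 -m crank '{"hand":[255,255,255,255,255],"translation":[[0.0014,-0.0035,0.0023],[0.0024,-0.0074,0.0041],[0.0032,-0.0115,0.0054],[0.0035,-0.0158,0.0061],[0.0036,-0.0202,0.0062]],"dr":[[0,0,0],[0,0,0],[0,0,0],[0,0,0],[0,0,0]]}' >/dev/null
python3 st.py
python3 -m crank '{"hand":[255,255,255,255,255],"translation":[[-0.0003,-0.0044,-0.0005],[-0.001,-0.0086,-0.0015],[-0.002,-0.0125,-0.0032],[-0.0033,-0.0161,-0.0053],[-0.0049,-0.0193,-0.0079]],"dr":[[0,0,0],[0,0,0],[0,0,0],[0,0,0],[0,0,0]]}' >/dev/null
python3 -m crank '{"hand":[255,255,255,255,255],"translation":[[-0.0018,-0.0027,-0.003],[-0.0038,-0.0048,-0.0063],[-0.006,-0.0062,-0.0098],[-0.0082,-0.007,-0.0135],[-0.0105,-0.0071,-0.0173]],"dr":[[0,0,0],[0,0,0],[0,0,0],[0,0,0],[0,0,0]]}' >/dev/null
python3 st.py
python3 -m crank '{"hand":[255,255,255,255,255],"translation":[[-0.0023,0.0006,-0.0037],[-0.0044,0.0018,-0.0073],[-0.0065,0.0037,-0.0107],[-0.0083,0.0062,-0.0138],[-0.01,0.0093,-0.0166]],"dr":[[0,0,0],[0,0,0],[0,0,0],[0,0,0],[0,0,0]]}' >/dev/null
python3 -m crank '{"hand":[255,255,255,255,255],"translation":[[-0.0014,0.0035,-0.0023],[-0.0024,0.0074,-0.0041],[-0.0032,0.0115,-0.0054],[-0.0035,0.0158,-0.0061],[-0.0036,0.0202,-0.0062]],"dr":[[0,0,0],[0,0,0],[0,0,0],[0,0,0],[0,0,0]]}' >/dev/null
python3 look.py 6; python3 st.py
python3 -c "
import cv2,numpy as np
b=cv2.imread('pics/side6.png')[100:210,200:350]
cv2.imwrite('pics/v6.png',cv2.resize(b,None,fx=4,fy=4))"
```

```text
12.4 [  15.5   26.6   96.1    9.5   26.7 -104.8] [0.5527 0.2954 0.1138] knob [-0.0105  0.0263  0.0163] az 111.8 r 0.0284 [[0.4737, -0.3924, 0.7884], [0.2086, 0.9197, 0.3325], [-0.8556, 0.007, 0.5176]] [-0.3  0.1 -0.2]
13.4 [  12.6   28.5   92.4   12.    29.  -109.3] [0.5886 0.2782 0.1138] knob [0.0254 0.0091 0.0162] az 19.7 r 0.027 [[0.4738, -0.3924, 0.7884], [0.2086, 0.9198, 0.3324], [-0.8556, 0.0069, 0.5176]] [-0.2  0.1 -0.7]
14.4 [   8.8   26.1   97.2   16.8   27.4 -117.1] [0.5713 0.2425 0.1137] knob [ 0.008  -0.0266  0.0162] az -73.2 r 0.0278 [[0.4738, -0.3924, 0.7884], [0.2086, 0.9198, 0.3325], [-0.8556, 0.0069, 0.5176]] [ 1.1  0.3 -1.3]
15.4 [0.53543352 0.2597348  0.11368507] [[0.4737, -0.3925, 0.7884], [0.2086, 0.9197, 0.3325], [-0.8556, 0.007, 0.5175]] [-0.33098512  0.17271019 -1.49405103] 0.017866657826800983
side knob [0.4307 0.2142 0.0507] in hand t,y,x [0.1303, -0.0012, 0.0035] 208
side shaft y,x -0.0035 -0.001 40
15.5 [  11.8   24.1  101.1   14.8   24.9 -113.1] [0.5354 0.2599 0.1137] knob [-0.0278 -0.0092  0.0162] az -161.7 r 0.0293 [[0.4736, -0.393, 0.7882], [0.2089, 0.9195, 0.333], [-0.8556, 0.007, 0.5176]] [ 0.3 -0.2 -0.5]
```

View pics/v6.png

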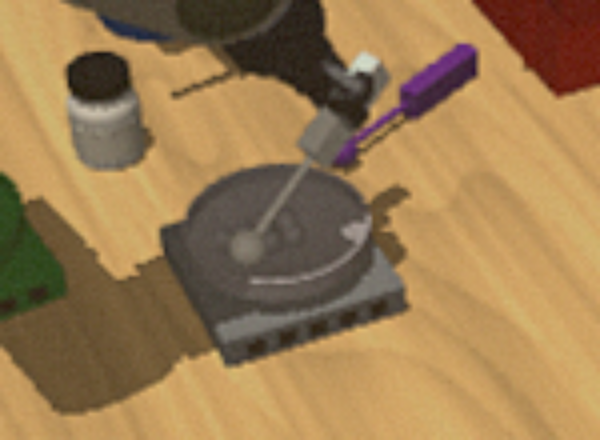

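The knob is deep in the pan at (246,246) and the balls are beyond it, at about (290,225). Now turn two, with a small overrun.

```bash

python3 -m crank '{"hand":[255,255,255,255,255],"translation":[[0.0003,0.0044,0.0005],[0.001,0.0086,0.0015],[0.002,0.0125,0.0032],[0.0033,0.0161,0.0053],[0.0049,0.0193,0.0079]],"dr":[[0,0,0],[0,0,0],[0,0,0],[0,0,0],[0,0,0]]}' >/dev/null
python3 -m crank '{"hand":[255,255,255,255,255],"translation":[[0.0018,0.0027,0.003],[0.0038,0.0048,0.0063],[0.006,0.0062,0.0098],[0.0082,0.007,0.0135],[0.0105,0.0071,0.0173]],"dr":[[0,0,0],[0,0,0],[0,0,0],[0,0,0],[0,0,0]]}' >/dev/null
python3 st.py
python3 -m crank '{"hand":[255,255,255,255,255],"translation":[[0.0023,-0.0006,0.0037],[0.0044,-0.0018,0.0073],[0.0065,-0.0037,0.0107],[0.0083,-0.0062,0.0138],[0.01,-0.0093,0.0166]],"dr":[[0,0,0],[0,0,0],[0,0,0],[0,0,0],[0,0,0]]}' >/dev/null
python3 -m crank '{"hand":[255,255,255,255,255],"translation":[[0.0014,-0.0035,0.0023],[0.0024,-0.0074,0.0041],[0.0032,-0.0115,0.0054],[0.0035,-0.0158,0.0061],[0.0036,-0.0202,0.0062]],"dr":[[0,0,0],[0,0,0],[0,0,0],[0,0,0],[0,0,0]]}' >/dev/null
python3 st.py
python3 -m crank '{"hand":[255,255,255,255,255],"translation":[[-0.0003,-0.0044,-0.0005],[-0.001,-0.0086,-0.0015],[-0.002,-0.0125,-0.0032],[-0.0033,-0.0161,-0.0053],[-0.0049,-0.0193,-0.0079]],"dr":[[0,0,0],[0,0,0],[0,0,0],[0,0,0],[0,0,0]]}' >/dev/null
python3 -m crank '{"hand":[255,255,255,255,255],"translation":[[-0.0018,-0.0027,-0.003],[-0.0038,-0.0048,-0.0063],[-0.006,-0.0062,-0.0098],[-0.0082,-0.007,-0.0135],[-0.0105,-0.0071,-0.0173]],"dr":[[0,0,0],[0,0,0],[0,0,0],[0,0,0],[0,0,0]]}' >/dev/null
python3 st.py
python3 -m crank '{"hand":[255,255,255,255,255],"translation":[[-0.0023,0.0006,-0.0037],[-0.0044,0.0018,-0.0073],[-0.0065,0.0037,-0.0107],[-0.0083,0.0062,-0.0138],[-0.01,0.0093,-0.0166]],"dr":[[0,0,0],[0,0,0],[0,0,0],[0,0,0],[0,0,0]]}' >/dev/null
python3 -m crank '{"hand":[255,255,255,255,255],"translation":[[-0.0014,0.0035,-0.0023],[-0.0024,0.0074,-0.0041],[-0.0032,0.0115,-0.0054],[-0.0035,0.0158,-0.0061],[-0.0036,0.0202,-0.0062]],"dr":[[0,0,0],[0,0,0],[0,0,0],[0,0,0],[0,0,0]]}' >/dev/null
python3 -m crank '{"hand":[255,255,255],"translation":[[0.0003,0.0044,0.0005],[0.001,0.0086,0.0015],[0.001,0.0086,0.0015]],"dr":[[0,0,0],[0,0,0],[0,0,0]]}' >/dev/null
python3 st.py
python3 -m crank '{"hand":[255,255,255,255,255],"translation":[[-0.02,0,0.012],[-0.045,0.0003,0.027],[-0.072,0.0005,0.0435],[-0.1,0.0007,0.0605],[-0.1,0.0007,0.0605]],"dr":[[0,0,0],[0,0,0],[0,0,0],[0,0,0],[0,0,0]]}'
python3 st.py; python3 look.py 7
```

```text
16.5 [  15.5   26.6   96.1    9.5   26.7 -104.8] [0.5528 0.2954 0.1137] knob [-0.0105  0.0263  0.0162] az 111.7 r 0.0283 [[0.4737, -0.3924, 0.7884], [0.2086, 0.9198, 0.3324], [-0.8556, 0.007, 0.5176]] [-0.5  0.  -0.9]
17.5 [  12.6   28.5   92.4   12.    29.  -109.3] [0.5887 0.2782 0.1137] knob [0.0254 0.0091 0.0162] az 19.7 r 0.027 [[0.4738, -0.3923, 0.7884], [0.2086, 0.9198, 0.3324], [-0.8556, 0.007, 0.5177]] [ 0.7  0.3 -0.4]
18.5 [   8.8   26.1   97.2   16.8   27.4 -117.1] [0.5713 0.2425 0.1137] knob [ 0.0081 -0.0266  0.0162] az -73.1 r 0.0278 [[0.4738, -0.3924, 0.7883], [0.2086, 0.9198, 0.3325], [-0.8555, 0.0069, 0.5177]] [ 0.5 -0.2 -1. ]
19.8 [  12.9   24.3  100.7   13.5   24.9 -110.9] [0.5339 0.2686 0.1137] knob [-0.0294 -0.0006  0.0162] az -178.9 r 0.0294 [[0.4737, -0.393, 0.7881], [0.2089, 0.9195, 0.3329], [-0.8555, 0.007, 0.5177]] [ 0.2 -0.2 -0.8]
time_s: 20.3
position: [0.5356, 0.2683, 0.2356]
tool_rot: [[0.481, -0.392, 0.784], [0.21, 0.92, 0.331], [-0.851, 0.005, 0.525]]
ft_force: [-0.0, -0.1, -0.8]
grip_width: 0.0183
20.3 [  12.8   15.    90.7    8.2   43.4 -104.6] [0.5356 0.2683 0.2356] knob [-0.0271 -0.0007  0.1371] az -178.5 r 0.0271 [[0.4812, -0.3924, 0.7839], [0.2103, 0.9198, 0.3314], [-0.851, 0.0054, 0.5251]] [-0.  -0.1 -0.8]
20.3 [0.53560536 0.26827393 0.2356323 ] [[0.4812, -0.3924, 0.7839], [0.2103, 0.9198, 0.3314], [-0.851, 0.0054, 0.5251]] [-0.01770352 -0.14502249 -0.84092157] 0.01831006607745197
side knob [0.4309 0.2211 0.1727] in hand t,y,x [0.1308, -0.0027, 0.0021] 74
side shaft y,x -0.0032 0.0002 34
```

```bash

python3 -m crank '{"hand":[255,255,255,255,255],"translation":[[0,0,0],[0,0,0],[0,0,0],[0,0,0],[0,0,0]],"dr":[[0,0.111,0],[0,0.222,0],[0,0.333,0],[0,0.444,0],[0,0.545,0]]}'
python3 -m crank '{"hand":[255],"translation":[[0,0,0]],"dr":[[0,0,0]]}'
cat > plan.py <<'E'
from h import *
from scipy.spatial.transform import Rotation as Ro
import sys
hx,hy,th=.5634,-.2725,12.75; z=float(sys.argv[1])
o=sensors.observe(); p,R=o['position'],o['tool_rot']
out=np.array([np.cos(np.radians(th)),-np.sin(np.radians(th)),0]); x=np.array([0,0,-1.]); G=np.c_[x,np.cross(out,x),out]
s=np.array([hx,hy,0]); tgt=np.array([hx,hy,z])
print(o['time_s'],p.round(4),'q',o['q'].round(1),'move',(R.T@(tgt-p)).round(4),'turn',Ro.from_matrix(R.T@G).as_rotvec().round(4),o['ft_force'].round(1))
E
python3 plan.py .2
```

```text
time_s: 20.9
position: [0.5338, 0.2678, 0.229]
tool_rot: [[-0.01, -0.392, 0.92], [0.004, 0.92, 0.392], [-1.0, 0.007, -0.008]]
ft_force: [-0.1, -1.2, -0.6]
grip_width: 0.0184
time_s: 21.0
position: [0.5349, 0.2681, 0.2279]
tool_rot: [[-0.008, -0.392, 0.92], [0.005, 0.92, 0.392], [-1.0, 0.008, -0.005]]
ft_force: [-0.2, -0.6, -2.6]
grip_width: 0.0183
21.0 [0.5349 0.2681 0.2279] q [ 15.1  27.   66.3   0.4  87.  -98. ] move [ 0.0251 -0.5086 -0.1858] turn [ 0.6258 -0.0075 -0.0056] [-0.2 -0.6 -2.6]
```

```bash

python3 -m crank '{"hand":[255,255,255,255,255],"translation":[[0,-0.034,-0.0124],[0,-0.068,-0.0248],[0,-0.102,-0.0372],[0,-0.136,-0.0496],[0,-0.17,-0.062]],"dr":[[0,0,0],[0,0,0],[0,0,0],[0,0,0],[0,0,0]]}' >/dev/null
python3 -m crank '{"hand":[255,255,255,255,255],"translation":[[0,-0.034,-0.0124],[0,-0.068,-0.0248],[0,-0.102,-0.0372],[0,-0.136,-0.0496],[0,-0.17,-0.062]],"dr":[[0,0,0],[0,0,0],[0,0,0],[0,0,0],[0,0,0]]}' >/dev/null
python3 -m crank '{"hand":[255,255,255,255,255],"translation":[[0,-0.034,-0.0124],[0,-0.068,-0.0248],[0,-0.102,-0.0372],[0,-0.136,-0.0496],[0,-0.17,-0.062]],"dr":[[0,0,0],[0,0,0],[0,0,0],[0,0,0],[0,0,0]]}' >/dev/null
python3 -m crank '{"hand":[255,255,255,255,255],"translation":[[0.02,0,0],[0.04,0,0],[0.06,0,0],[0.08,0,0],[0.1,0,0]],"dr":[[0.125,-0.0015,-0.0011],[0.25,-0.003,-0.0022],[0.375,-0.0045,-0.0034],[0.5,-0.006,-0.0045],[0.6258,-0.0075,-0.0056]]}'
python3 -m crank '{"hand":[255,255],"translation":[[0,0,0],[0,0,0]],"dr":[[0,0,0],[0,0,0]]}' >/dev/null
python3 plan.py .05
python3 look.py 8
```

```text
time_s: 23.0
position: [0.5619, -0.2731, 0.1253]
tool_rot: [[0.005, 0.226, 0.974], [0.001, 0.974, -0.226], [-1.0, 0.002, 0.004]]
ft_force: [0.8, -0.4, -1.7]
grip_width: 0.0177
23.2 [ 0.5624 -0.2734  0.1271] q [ -36.8   34.1   70.9    0.2   74.8 -114.3] move [0.0771 0.0009 0.0004] turn [ 0.0033  0.0041 -0.0023] [ 0.4  0.3 -0.7]
23.2 [ 0.56241618 -0.27341333  0.12711354] [[0.0045, 0.2174, 0.9761], [0.0013, 0.9761, -0.2175], [-1.0, 0.0023, 0.0041]] [ 0.44427588  0.25044978 -0.7035402 ] 0.017978623218795294
side knob [ 0.437  -0.2481  0.1352] in hand t,y,x [0.1279, -0.0026, 0.0002] 127
side shaft y,x -0.0041 -0.0028 65
```

```bash

python3 -m crank '{"hand":[255,255,255,255,255],"translation":[[0.025,0.0009,0.0005],[0.05,0.0009,0.0008],[0.075,0.0009,0.001],[0.095,0.0009,0.001],[0.095,0.0009,0.001]],"dr":[[0.0033,0.0041,-0.0023],[0.0033,0.0041,-0.0023],[0.0033,0.0041,-0.0023],[0.0033,0.0041,-0.0023],[0.0033,0.0041,-0.0023]]}'
python3 plan.py .012; python3 look.py 9
python3 -c "
import cv2,numpy as np
b=cv2.imread('pics/side9.png')[200:320,270:450];a=cv2.imread('pics/top9.png')[140:260,340:520]
cv2.imwrite('pics/v9.png',np.vstack([cv2.resize(x,None,fx=2.5,fy=2.5,interpolation=cv2.INTER_CUBIC) for x in(a,b)]))"
```

```text
time_s: 23.8
position: [0.5635, -0.2723, 0.0306]
tool_rot: [[-0.003, 0.223, 0.975], [0.002, 0.975, -0.223], [-1.0, 0.001, -0.003]]
ft_force: [-0.3, -0.3, -2.4]
grip_width: 0.0182
23.8 [ 0.5635 -0.2723  0.0306] q [ -36.6   40.5   76.3   -0.    63.4 -113.7] move [ 0.0186 -0.0002  0.    ] turn [-0.0019 -0.0031 -0.0011] [-0.3 -0.3 -2.4]
23.8 [ 0.56348185 -0.27229744  0.03059175] [[-0.0027, 0.2225, 0.9749], [0.0018, 0.9749, -0.2225], [-1.0, 0.0011, -0.0031]] [-0.26746014 -0.29745819 -2.41528581] 0.0182177355463921
side knob [ 0.4384 -0.2461  0.04  ] in hand t,y,x [0.1279, -0.0023, -0.0002] 126
side shaft y,x -0.0044 -0.0035 59
```

View pics/v9.png

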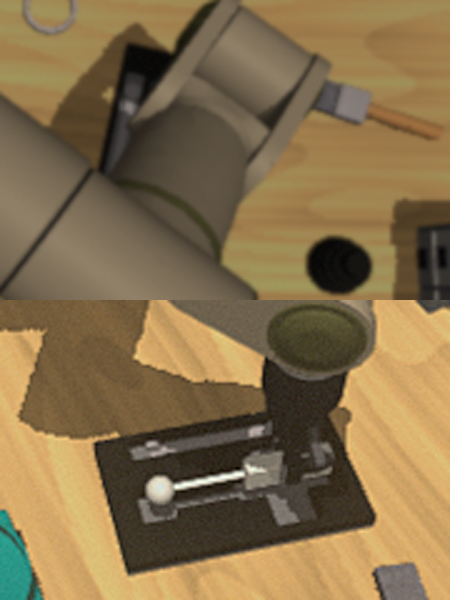

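Side view: the stirrer hovers right over its groove, with the knob at (158,490) above its pocket at (158,512). The knob's measured y agrees with the recess measured in the same camera. Lowering gently.

```bash

python3 -m crank '{"hand":[255,255,255,255,255],"translation":[[0.003,-0.0001,-0.0005],[0.006,-0.0001,-0.0005],[0.009,-0.0001,-0.0005],[0.012,-0.0001,-0.0005],[0.012,-0.0001,-0.0005]],"dr":[[0,-0.003,0],[0,-0.003,0],[0,-0.003,0],[0,-0.003,0],[0,-0.003,0]]}'
python3 -m crank '{"hand":[255,255,255,255],"translation":[[0.002,0,0],[0.004,0,0],[0.006,0,0],[0.006,0,0]],"dr":[[0,0,0],[0,0,0],[0,0,0],[0,0,0]]}'
python3 plan.py .012; python3 look.py 10
```

```text
time_s: 24.4
position: [0.5635, -0.2727, 0.0198]
tool_rot: [[0.002, 0.224, 0.975], [-0.0, 0.975, -0.224], [-1.0, 0.0, 0.002]]
ft_force: [0.1, -0.3, -2.2]
grip_width: 0.0181
time_s: 24.8
position: [0.5636, -0.2727, 0.0139]
tool_rot: [[0.002, 0.224, 0.975], [-0.0, 0.975, -0.224], [-1.0, 0.0, 0.002]]
ft_force: [-0.3, -0.5, -1.2]
grip_width: 0.0182
24.8 [ 0.5636 -0.2727  0.0139] q [-3.670e+01  4.170e+01  7.720e+01  1.000e-01  6.100e+01 -1.137e+02] move [ 0.0019  0.0002 -0.0003] turn [-0.0033  0.0023 -0.    ] [-0.3 -0.5 -1.2]
24.8 [ 0.56362158 -0.27271541  0.01385969] [[0.0022, 0.224, 0.9746], [-0.0005, 0.9746, -0.224], [-1.0, 0.0001, 0.0023]] [-0.29093931 -0.54968032 -1.22539415] 0.018204881929896385
side knob [ 0.4369 -0.246   0.0202] in hand t,y,x [0.1295, -0.0024, 0.0021] 174
side shaft y,x -0.0031 -0.0005 84
```

```bash

python3 -m crank '{"hand":[255,255,255],"translation":[[0.001,0,0],[0.0018,0,0],[0.0018,0,0]],"dr":[[0,0,0],[0,0,0],[0,0,0]]}'
python3 -m crank '{"hand":[185,180,160,140,140],"translation":[[0,0,0],[0,0,0],[0,0,0],[0,0,0],[0,0,0]],"dr":[[0,0,0],[0,0,0],[0,0,0],[0,0,0],[0,0,0]]}' 20
python3 -m crank '{"hand":[140,140,140,140,140],"translation":[[-0.005,0,0],[-0.015,0,0],[-0.03,0,0],[-0.05,0,0],[-0.08,0,0]],"dr":[[0,0,0],[0,0,0],[0,0,0],[0,0,0],[0,0,0]]}'
python3 -m crank '{"hand":[140,140,140,140,140],"translation":[[-0.03,0,0],[-0.06,0,0],[-0.09,0,0],[-0.12,0,0],[-0.15,0,0]],"dr":[[0,0,0],[0,0,0],[0,0,0],[0,0,0],[0,0,0]]}'
python3 -m crank '{"hand":[140,140,140,140,140],"translation":[[0,0.03,-0.03],[0,0.06,-0.06],[0,0.09,-0.09],[0,0.12,-0.12],[0,0.15,-0.15]],"dr":[[0,0,0],[0,0,0],[0,0,0],[0,0,0],[0,0,0]]}'
python3 -m crank '{"hand":[140,140,140,140,140],"translation":[[0,0.03,0],[0,0.06,0],[0,0.09,0],[0,0.12,0],[0,0.15,0]],"dr":[[0,0,0],[0,0,0],[0,0,0],[0,0,0],[0,0,0]]}'
python3 - <<'E'
from h import *
ims=[]
for n,r in(("top",(100,260,200,500)),("side",(120,320,180,480))):
    c=C(n); im,d=cams.get_image(n); cv2.imwrite(f"pics/{n}11.png",im); np.save(f"{n}11.npy",d); P=c.cloud(d)
    ims.append(cv2.resize(im[r[0]:r[1],r[2]:r[3]],(600,None or int(600*(r[1]-r[0])/(r[3]-r[2])))))
    hsv=cv2.cvtColor(im,cv2.COLOR_BGR2HSV); w=(hsv[...,1]<90)&(hsv[...,2]>125)&(d>0)
    e=np.array([-.9754,.2207]);q=P[...,:2]-[.5634,-.2725];t=q@e;s=q@[-e[1],e[0]]
    for nm,a,b in(("handle",-.05,.05),("shaft",.055,.11),("knob",.116,.145)):
        k=w&(t>a)&(t<b)&(abs(s)<.02)&(P[...,2]>.01); print(n,nm,k.sum(),"t %.4f s %.4f z med %.4f p95 %.4f"%(t[k].mean(),s[k].mean(),np.median(P[k][:,2]),np.percentile(P[k][:,2],95)))
ims=np.vstack(ims); cv2.imwrite("pics/v11.png",cv2.resize(ims,None,fx=.8,fy=.8)); print(ims.shape)
E
```

```text
time_s: 25.2
position: [0.5637, -0.2728, 0.0124]
tool_rot: [[0.003, 0.224, 0.975], [-0.001, 0.975, -0.224], [-1.0, -0.0, 0.003]]
ft_force: [0.6, -0.2, -1.6]
grip_width: 0.0177
time_s: 25.7
position: [0.5638, -0.2728, 0.0124]
tool_rot: [[0.003, 0.224, 0.975], [-0.001, 0.975, -0.224], [-1.0, -0.0, 0.003]]
ft_force: [-0.0, -0.6, -0.7]
grip_width: 0.0382
time_s: 26.2
position: [0.563, -0.2724, 0.0929]
tool_rot: [[0.001, 0.224, 0.975], [0.0, 0.975, -0.224], [-1.0, 0.001, 0.001]]
ft_force: [-0.3, 0.1, 0.2]
grip_width: 0.0384
time_s: 26.7
position: [0.5629, -0.2724, 0.2448]
tool_rot: [[0.004, 0.224, 0.975], [-0.001, 0.975, -0.224], [-1.0, -0.001, 0.004]]
ft_force: [0.7, -0.4, 0.2]
grip_width: 0.0383
time_s: 27.2
position: [0.4493, -0.0914, 0.2428]
tool_rot: [[0.004, 0.224, 0.975], [-0.001, 0.975, -0.224], [-1.0, -0.0, 0.004]]
ft_force: [1.5, 0.6, 1.2]
grip_width: 0.0383
time_s: 27.7
position: [0.4841, 0.0546, 0.243]
tool_rot: [[0.004, 0.224, 0.975], [-0.001, 0.975, -0.224], [-1.0, -0.0, 0.004]]
ft_force: [0.1, -0.5, -0.2]
grip_width: 0.0385
top handle 167 t 0.0012 s -0.0014 z med 0.0355 p95 0.0394
top shaft 30 t 0.0835 s -0.0014 z med 0.0247 p95 0.0287
top knob 42 t 0.1304 s -0.0006 z med 0.0325 p95 0.0378
side handle 400 t 0.0015 s 0.0063 z med 0.0332 p95 0.0372
side shaft 71 t 0.0830 s 0.0015 z med 0.0217 p95 0.0252
side knob 92 t 0.1306 s 0.0057 z med 0.0292 p95 0.0346
(720, 600, 3)
```

View pics/v11.png

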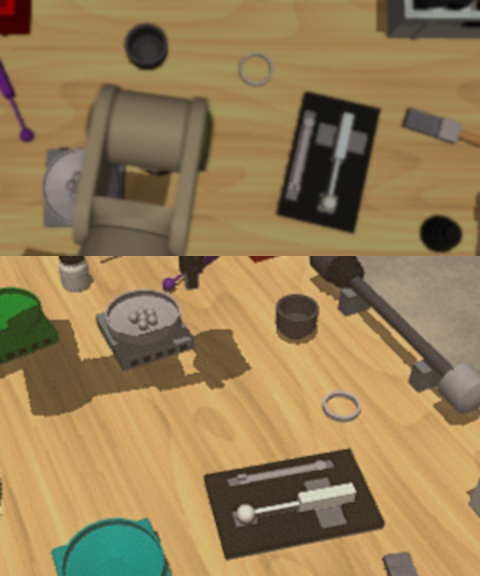

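The handle top is at 35.5 mm (36 expected) and the knob is in its pocket. A last check on the ball count and the bystanders.

```bash
python3 - <<'E'
from h import *
a=cv2.imread("pics/side0.png"); b=cv2.imread("pics/side11.png")
for nm,(u,v,r) in dict(cup=(366,158,16),ring=(393,214,14),jar=(226,127,14),boot=(356,368,20),brush=(438,345,20),purple=(300,127,20)).items():
    t=a[v-r:v+r,u-r:u+r]; S=b[v-r-6:v+r+6,u-r-6:u+r+6]; m=cv2.minMaxLoc(cv2.matchTemplate(S,t,cv2.TM_CCOEFF_NORMED)); print(nm,m[1],np.array(m[3])-6)
t=a[242:266,318:392]; m=cv2.minMaxLoc(cv2.matchTemplate(b[236:272,312:398],t,cv2.TM_CCOEFF_NORMED)); print("wrench",m[1],np.array(m[3])-6)
cv2.imwrite("pics/v12.png",np.hstack([cv2.resize(x[130:195,235:305],None,fx=5,fy=5,interpolation=cv2.INTER_CUBIC) for x in(a,b)]))
E
```

```text
cup 0.9956274628639221 [0 0]
ring 0.991289496421814 [0 0]
jar 0.9966296553611755 [0 0]
boot 0.9960092902183533 [0 0]
brush 0.991180956363678 [0 0]
purple 0.5369384288787842 [0 0]
wrench 0.9655134081840515 [0 0]
```

View pics/v12.png

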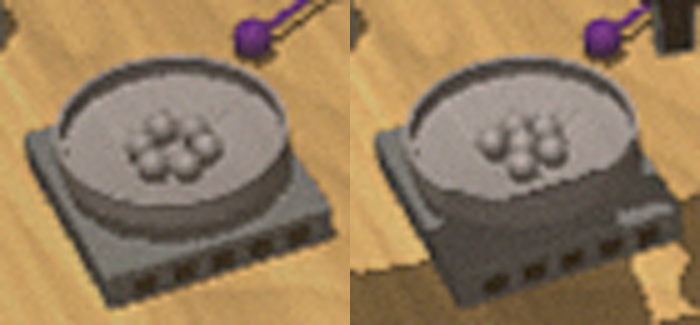

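The pan after stirring shows five balls around a central one, about (520,148), so all six are still in it. The purple stirrer's low match comes from the gripper covering part of it.

```bash
python3 -c "
from rig import env
print(env.close_job())"
```

```text
the job is handed in; nothing more can be done
None
```

I stirred the balls two full turns clockwise from the near side, laid the stirrer in its recess knob end right, and let go. I handed the job in at about 28 s; no verdict was reported.

**What did not go to plan:** the first attempt at stirring, tilted 45°, ran a wrist joint close to its range limit. The knob rode up to about 6 mm above the floor over roughly 140° of arc. I reduced the tilt to 31°, lifted out, went back to the near side and lowered again. I then did two clean turns, plus about 20° of overrun, with the knob about 0.5 mm above its computed contact height. If that first partial arc counts as stirring, the total is more than two turns.

**Last checks:**
- **Stirrer:** the handle top measured 35.5 mm (36 expected), and the knob and shaft lie in their pocket and groove. The top camera put it 1.4 mm or less off the recess axis. The side camera read 1.5–6 mm off, most likely because it mainly sees the near faces.
- **Balls:** I count six in the pan, five round one in the middle. The one in the middle is the least clear in the picture.
- **Bystanders:** the cup, ring, jar, boot, brush and spanner show no shift in the side view.
- **Purple stirrer:** its match was poor because the gripper hid part of it; its knob looked unmoved.

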